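Hang the rake head on the two covered hooks

ROBOT

A 6-joint arm with a two-finger parallel gripper is mounted at the origin on the work surface. World frame = base frame: x ahead of the robot, y to its left, z up, the work surface at z = 0. Lengths are in m, angles in rad, forces in N, time in s.
With the tool pointing down it reaches from about 0.2 to 0.875 m from the base axis. Payload 3.4 kg.
Tool frame: the origin (TCP) lies between the finger pads; the fingertips stand 25 mm ahead of it and the grasp point (between the pads) lies 6 mm ahead of it (r.nose_length is the z of the fingertips in the tool frame, in m); z points along the fingers, y is the line along which they close (so a half turn about z gives the same grasp; the last joint's range is limited). The gripper opens to 94 mm and grips with 3 to 60 N. Pads are 16 mm wide; open, the fingers measure 119 mm over their backs; the gripper's body (75 mm by 177 mm) begins 78 mm behind the grasp point.
Start: joints at [-1.348, 0.276, 1.505, -0, 1.361, -0.121], TCP at [0.194, -0.541, 0.23] pointing down, gripper open.
Joint ranges: [-2.89, 2.89], [-0.75, 2.08], [0.22, 2.7], [-1.18, 4.32], [0.11, 2.71], [-2.7, 2.7]. Speed limits (rad/s): [2.57, 2.57, 3.14, 3.14, 3.14, 3.14].

INTERFACE

Orientations are given as a unit quaternion [w, x, y, z].
In Python, from plant import r, gripper_to, inverse_kinematics, vision, models, telemetry gives the robot as it stands. Calls block until the motion is done:
- r.move_to(position, orientation): joint-space move of the TCP to a pose.
- r.move_l(position, rot=None, vel=0.15, guard=None): straight line of the TCP; rot=None keeps the orientation; vel is the mean speed in m/s. With guard (N) it stops when the force on the tool has changed by that much, and returns True; else False.
- r.movej(angles): joint-space move.
- gripper_to(opening, f_grip=None): finger opening in m; f_grip is the grip in N (None keeps the last); returns when the fingers have stopped.
- r.hold(seconds).
- inverse_kinematics(position, orientation): joint angles nearest the present ones, or None.
- vision.snapshot(name): name is "scene" or "side" or "wrist"; returns the picture (384x512x3 uint8, red, green, blue); there is no depth.
- vision.get_calibration(name): a dict with "fx", "fy", "cx", "cy" (pixels), "position" and "orientation" of the camera in the world. Camera axes: x right, y down, z forward; pixel columns grow to the right and rows downward; lengths in m; the calibration is good to about 2 mm. A picture is of the moment at which its call begins: read the wrist's pose just before it. get_calibration takes no time and is no camera call; for the wrist camera it gives the pose at the moment of the call.
A pose or a line that the arm cannot do raises r.PlanningError and nothing moves.
- r.sign_off(): hands the job in; it is judged then, once.
Trained networks look in the newest picture that a camera, given by its name, has taken for a name from the list of things; names that differ only in an ending like _2 or _b are one class to them, and where a whole thing is asked for, a point or a joint stands for the part that bears it (a point fixed in the world has none). Each returns a list of dicts, best first, with "score" (0 to 1); they miss things now and then, are a little off and sometimes report something else, mostly with a low value. They report only what shows in the picture. A call takes as long as a camera call. They do not tell look-alikes from the thing itself.
- models.boxes_of(thing, camera): "at" ([x, y, z] in m, in world coordinates, good to about 4 mm: the middle of the surface that is visible of it).
- models.regions_of(thing, camera): "pixels" (384x512 bool, what is visible of it).
- models.mark_of(thing, camera): "at" ([x, y, z] in m, in world coordinates, good to about 4 mm: a listed point, or the origin of a listed thing).
Readings, each from a call of its own:
- telemetry.current_t(): time.
- telemetry.current_joints(): joint angles.
- telemetry.current_dq(): joint speeds.
- telemetry.current_joint_efforts(): joint torques, N m.
- telemetry.current_ee_pos(): TCP position.
- telemetry.current_tool_rot(): TCP orientation.
- telemetry.current_wrist_force(): force on the tool from outside, world axes, zero at the start.
- telemetry.current_torque(): the same for the moment, N m.
- telemetry.current_opening(): finger opening in m.
- telemetry.current_finger_force(): force on a finger pad.
Only numpy, scipy, OpenCV 4.12 (cv2) and the standard library are available. Lean on these libraries where they do the work, as an engineer would, in place of code of your own. Each camera call takes 0.05 s, during which the arm holds its last target. There are 200 camera calls.

TASK

Take the rake head out of the wooden stand by its yellow socket, thread its green bar in from the open front between the upturned hook tips and the orange cover lips above them, and lower it, still held, until both ends of the bar sit down in the two hooks; only then let go. Leave it hanging level with the tines down, do not force it against the rack, and do not disturb the spray can, the jug, the pot or the wrench.

Things in the scene. Friction and masses are not known exactly. Their poses are not given: they have to be found in the camera images.
- rake_grip (a point): Grip point of the loose rake head (0.35 to 0.6 kg), on the axis of its yellow square socket post, 26 x 26 mm, 100 mm tall, 25 mm below the post's top. The green bar lies crosswise under the post; its underside is 89 mm below this point. Axes: y along the bar, z up the post. Symmetric: either way round will do. Centre of mass below the bar, so it hangs upright from the bar.
- rake_end_a (a point): Point on the underside of the green bar (14 x 14 mm, 200 mm long, centred on the post), mid-width, 90 mm from the bar's middle on its +y side, 10 mm from the end. Axes as rake_grip. Six steel tines 10 mm thick hang 85 mm below the bar's underside, all within 60 mm of its middle.
- rake_end_b (a point): The same point at the other (-y) end of the bar.
- stand: Pale wooden stand, fixed to the bench, where the rake head starts. Origin: middle of the underside of its 90 x 220 x 16 mm base; z up, y from one upright to the other. Uprights at y = +-85 mm, 14 mm thick, 52 mm deep in x, each with an open-topped notch 24 mm wide, 12 mm deep, floor 115 mm above the bench; the bar rests in the notches, tines between the uprights.
- rack: Grey rack on a dark brown 130 x 230 x 14 mm wooden base, fixed to the bench. Origin: middle of the base's underside; z up, open front faces its -x, y from hook to hook. Two hooks, 12 mm thick, at y = +-78 mm; behind each a post (x = 14 to 34 mm). Between the hooks it is open for socket and tines, but for a low crossbar at the back (x = 22 to 32 mm, 41 to 59 mm above the bench).
- rack_seat (a point): Midway between the rack's hooks at seat height, 130 mm above the bench: the middle of the bar's underside ends here. Rack axes. Seats: flat, x = -14 to 14 mm. In front, orange upturned tips (x = -24 to -14 mm) rise 18 mm above the seats. Orange cover lips (x = -36 to 34 mm, 14 mm wide) lie 46 to 56 mm above the seats: no way in from above. Gap over the tips 28 mm, for the 14 mm bar.
- spray: Bystander: blue-labelled spray can, 64 mm across, 170 mm tall, standing; origin at its underside. Leave alone.
- jug: Bystander: green bottle, 84 mm across, 190 mm tall, standing; origin at its underside. Leave alone.
- pot: Bystander: terracotta pot, 110 mm across, 100 mm tall, standing; origin at its underside. Leave alone.
- wrench: Bystander: steel wrench, about 165 mm long, lying on the bench between the work and the robot; origin under its middle. Leave alone.
Things that resemble listed ones, but are neither listed nor needed, are in the scene too. Leave any purple or red look-alike of the part that bears rake_grip alone.

How it is judged:
On the way, in this order (a step that is already met when the one before it is completed fails the run):
1. the rake head is lifted clear of the stand's notches, held (z of rake_grip in the frame of stand above 0.224 m and contact force between the fingers and rake above 1 N), for 0.2 s.
2. both ends of the bar are between the hook tips and the back posts, under the cover lips, the rake head still held (x of rake_end_a in the frame of rack between -0.013 and 0.013 m and z of rake_end_a in the frame of rack between 0.126 and 0.164 m and x of rake_end_b in the frame of rack between -0.013 and 0.013 m and z of rake_end_b in the frame of rack between 0.126 and 0.164 m and y of rake_grip in the frame of rack between -0.014 and 0.014 m and contact force between the fingers and rake above 1 N), for 0.2 s.
At the end, for the whole second after the job is handed in: Both ends of the bar rest in the hooks of the rack (underside within 5 mm of the seat height, each within 13 mm of the seat's middle front to back), the head centred between the hooks within 14 mm, upright within 0.12 rad, released and at rest (x of rake_end_a in the frame of rack between -0.013 and 0.013 m and z of rake_end_a in the frame of rack between 0.125 and 0.135 m and x of rake_end_b in the frame of rack between -0.013 and 0.013 m and z of rake_end_b in the frame of rack between 0.125 and 0.135 m and y of rake_grip in the frame of rack between -0.014 and 0.014 m and angle between rake_grip's own z axis and vertical below 0.12 rad and contact force between the fingers and rake below 0.1 N and linear speed of rake below 0.02 m/s and angular speed of rake below 0.15 rad/s); the robot touches nothing.
It fails at once if the rake head is dropped: not held while its bar is over the hooks but more than 8 mm above the seats (horizontal distance between rake_grip and rack_seat below 0.06 m and z of rake_grip in the frame of rack above 0.227 m and contact force between the fingers and rake below 0.1 N).
It fails at once if the rake head is forced against the rack (more than 80 N) (contact force between rake and rack above 80 N).
It fails at once if a bystander (spray can, jug, pot or wrench) is moved more than 20 mm (distance of any of spray, jug, pot, wrench from where it was at the start of the episode above 0.02 m).
It also fails if it takes over 50 s, if anything falls off the work surface, if the arm or the gripper's body presses on something with over 40 N, if the wrist force passes 120 N, or if a joint passes its speed limit or range.

## Working session

There is one attempt and no reset: what is moved stays moved. The work goes in short steps, each a Python script; the robot and the scene stay as the last script left them, time stands still between calls to the robot, and variables do not carry over. Pictures are saved under pics/ and viewed, at most 10 in all, crops included, and the job is handed in when it is done.

```bash
mkdir -p pics; ls
python3 - <<'E'
from plant import r, vision, models, telemetry
import cv2, numpy as np
for c in ("scene","side"):
    im=vision.snapshot(c); cv2.imwrite(f"pics/{c}0.png",im[:,:,::-1])
    k=vision.get_calibration(c); print(c,{a:np.round(b,3).tolist() for a,b in k.items()})
    for t in ("rake_grip","rake_end_a","rake_end_b","stand","rack","rack_seat","spray","jug","pot","wrench"):
        print(t,[(np.round(d["at"],3).tolist(),round(d["score"],2)) for d in models.mark_of(t,c)][:4])
print(telemetry.current_t())
E
```

```text
pics
scene {'fx': 384.55, 'fy': 384.55, 'cx': 254.83, 'cy': 183.684, 'position': [1.525, 0.685, 0.878], 'orientation': [-0.229, 0.395, 0.778, -0.432]}
rake_grip [([0.395, 0.232, 0.174], 0.88), ([0.579, 0.175, 0.206], 0.85), ([0.776, 0.211, 0.172], 0.73), ([0.293, 0.483, 0.172], 0.67)]
rake_end_a [([0.794, 0.297, 0.088], 0.96), ([0.576, 0.082, 0.111], 0.93), ([0.367, 0.436, 0.083], 0.78), ([0.586, 0.262, 0.112], 0.74)]
rake_end_b [([0.794, 0.297, 0.088], 0.96), ([0.576, 0.082, 0.111], 0.93), ([0.367, 0.436, 0.083], 0.78), ([0.586, 0.262, 0.112], 0.74)]
stand [([0.586, 0.172, -0.003], 0.58)]
rack [([0.568, -0.202, 0.001], 0.73), ([0.586, 0.172, -0.004], 0.17)]
rack_seat []
spray [([0.768, -0.008, -0.0], 0.91)]
jug [([0.544, 0.496, 0.0], 0.8)]
pot [([0.563, -0.52, -0.001], 0.94)]
wrench [([0.393, -0.029, -0.001], 0.43)]
side {'fx': 459.69, 'fy': 459.69, 'cx': 256.545, 'cy': 192.582, 'position': [0.356, 0.897, 1.176], 'orientation': [0.027, -0.09, 0.932, -0.35]}
rake_grip [([0.58, 0.169, 0.205], 0.92), ([0.288, 0.486, 0.176], 0.85), ([0.774, 0.219, 0.177], 0.83), ([0.399, 0.23, 0.179], 0.76)]
rake_end_a [([0.794, 0.298, 0.086], 0.88), ([0.761, 0.122, 0.086], 0.87), ([0.359, 0.433, 0.088], 0.87), ([0.481, 0.265, 0.085], 0.72)]
rake_end_b [([0.794, 0.298, 0.086], 0.88), ([0.761, 0.122, 0.086], 0.87), ([0.359, 0.433, 0.088], 0.87), ([0.481, 0.265, 0.085], 0.72)]
stand [([0.586, 0.174, -0.001], 0.57)]
rack [([0.567, -0.194, 0.002], 0.63)]
rack_seat [([0.572, -0.194, 0.129], 0.64)]
spray [([0.776, -0.011, 0.004], 0.6)]
jug [([0.544, 0.5, 0.001], 0.97)]
pot [([0.564, -0.518, -0.003], 0.61), ([0.591, 0.262, 0.112], 0.36)]
wrench [([0.401, -0.03, 0.004], 0.9)]
1.1
```

View pics/scene0.png

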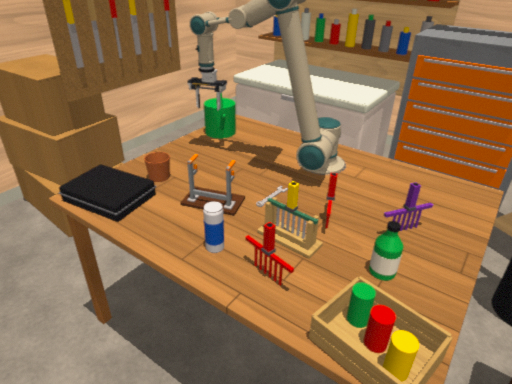

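View pics/side0.png

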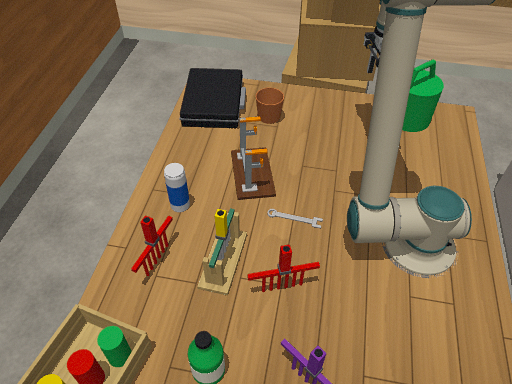

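Candidates for the rake grip (scene pixels): the yellow socket at (293,193) in the pale stand; red look-alikes at (331,190) and (268,240), and a purple one at (412,200). I choose the yellow one, at about (0.580, 0.172, 0.205); the expected height is 0.204. The rack is near (0.568,-0.198). Its lips extend from the posts toward the robot, so the open front faces roughly world -x. Next I take a close wrist look over each.

```bash
cat > h.py <<'E'
from plant import r, gripper_to, inverse_kinematics, vision, models, telemetry
import cv2, numpy as np
from scipy.spatial.transform import Rotation as R
def down(psi):  # tool x axis at world yaw psi, z down
    q=(R.from_euler('z',psi)*R.from_euler('x',np.pi)).as_quat(); return [q[3],*q[:3]]
def rays(k,px):
    w,x,y,z=k["orientation"]; px=np.atleast_2d(px)
    d=np.c_[(px[:,0]-k["cx"])/k["fx"],(px[:,1]-k["cy"])/k["fy"],np.ones(len(px))]
    return R.from_quat([x,y,z,w]).apply(d)
def at_z(k,px,h):
    d=rays(k,px);p=np.array(k["position"]);return p+d*((h-p[2])/d[:,2])[:,None]
def proj(k,P):
    w,x,y,z=k["orientation"]; c=R.from_quat([x,y,z,w]).inv().apply(np.atleast_2d(P)-k["position"])
    return np.c_[k["fx"]*c[:,0]/c[:,2]+k["cx"],k["fy"]*c[:,1]/c[:,2]+k["cy"]]
def look(name,things):
    k=vision.get_calibration("wrist"); im=vision.snapshot("wrist"); cv2.imwrite(f"pics/{name}.png",im[:,:,::-1])
    for t in things: print(t,[(np.round(d["at"],4).tolist(),round(d["score"],2)) for d in models.mark_of(t,"wrist")][:4])
    return k,im
E
python3 - <<'E'
from h import *
print(telemetry.current_tool_rot())
for psi in (0,np.pi/2,-np.pi/2,np.pi):
    for p in ([.58,.172,.2],[.568,-.2,.22],[.47,-.2,.25]):
        j=inverse_kinematics(p,down(psi-.05)); print(round(psi,2),None if j is None else np.round(j,2).tolist())
k=vision.get_calibration("wrist"); print(k["position"],R.from_quat(np.roll(k["orientation"],-1)).as_matrix().round(2).tolist(),telemetry.current_ee_pos())
E
```

```text
[5.83474399e-05 9.85264357e-01 1.71038428e-01 4.11399965e-07]
0 [0.17, 0.34, 1.49, -0.0, 1.31, 1.79]
0 [-0.45, 0.32, 1.46, -0.0, 1.36, 1.17]
0 [-0.54, 0.17, 1.6, -0.0, 1.37, 1.08]
1.57 [0.17, 0.34, 1.49, -0.0, 1.31, 0.22]
1.57 [-0.45, 0.32, 1.46, 0.0, 1.36, -0.4]
1.57 [-0.54, 0.17, 1.6, 0.0, 1.37, -0.49]
-1.57 None
-1.57 None
-1.57 [-0.54, 0.17, 1.6, -0.0, 1.37, 2.65]
3.14 [0.17, 0.34, 1.49, 0.0, 1.31, -1.35]
3.14 [-0.45, 0.32, 1.46, 0.0, 1.36, -1.97]
3.14 [-0.54, 0.17, 1.6, 0.0, 1.37, -2.06]
[ 0.26800029 -0.51544721  0.38450667] [[0.34, -0.91, -0.26], [-0.94, -0.32, -0.09], [0.0, 0.27, -0.96]] [ 0.19379356 -0.5413953   0.23050857]
```

Run:
```python
from h import *
r.move_to([.54,-.2,.42],down(np.pi/2-.05))
k,im=look("rack1",["rack_seat","rack"])
hsv=cv2.cvtColor(im,cv2.COLOR_RGB2HSV); m=cv2.inRange(hsv,(8,170,150),(20,255,255))
n,l,s,c=cv2.connectedComponentsWithStats(m)
for i in range(1,n):
    if s[i,4]>80: print(s[i],c[i].round(1),at_z(k,c[i],.186).round(4))
r.move_to([.58,.10,.40],down(np.pi/2-.05))
k,im=look("rake1",["rake_grip","rake_end_a","stand"])
m=cv2.inRange(cv2.cvtColor(im,cv2.COLOR_RGB2HSV),(22,170,120),(34,255,255))
n,l,s,c=cv2.connectedComponentsWithStats(m)
for i in range(1,n):
    if s[i,4]>80: print(s[i],c[i].round(1),at_z(k,c[i],.229).round(4))
a=cv2.imread("pics/rack1.png");b=cv2.imread("pics/rake1.png")
cv2.imwrite("pics/both.png",np.hstack([cv2.resize(a,(400,300)),cv2.resize(b,(400,300))]))
```

```text
rack_seat [([0.5689, -0.192, 0.1285], 0.93)]
rack [([0.5712, -0.1931, -0.0008], 0.86)]
[215  92  43  26 518] [235.5 104.3] [[ 0.5313 -0.1272  0.186 ]]
[263 208  50  23 360] [285.  219.3] [[ 0.5865 -0.2734  0.186 ]]
rake_grip [([0.7753, 0.2096, 0.1725], 0.9), ([0.5844, 0.1724, 0.2019], 0.72), ([0.3962, 0.2282, 0.1763], 0.64)]
rake_end_a [([0.5862, 0.2591, 0.1156], 0.97), ([0.5783, 0.0821, 0.1182], 0.92), ([0.4786, 0.2684, 0.0872], 0.84), ([0.757, 0.1238, 0.0839], 0.61)]
stand []
[231  92  26  28 443] [243.1 105.4] [[0.5815 0.1718 0.229 ]]
```

View pics/both.png

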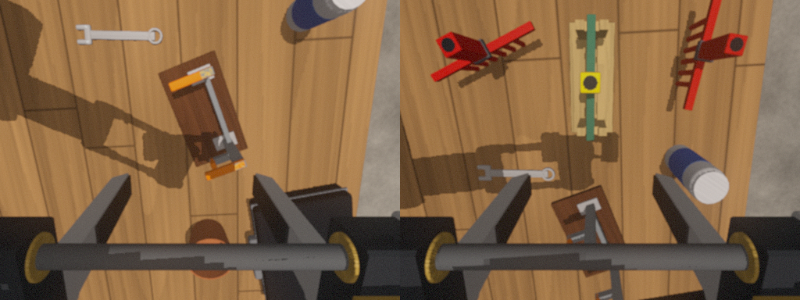

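Left view: the rack lips are at (190,78) and (222,172), pointing image-left (world -x), and the rack is yawed by about +0.36. Right view: the yellow socket is at (590,82) on the green bar in the pale stand, with red look-alikes on either side. I'll check both models with an overlay crop.

Run:
```python
from h import *
from scipy.optimize import minimize
# re-create wrist calibration at the rack view
k2=vision.get_calibration("wrist")
R1=R.from_quat(np.roll(k2["orientation"],-1))
off=np.array(k2["position"])-telemetry.current_ee_pos()
k1=dict(k2); k1["position"]=np.array([.54,-.2,.42])+off
im=cv2.imread("pics/rack1.png"); hsv=cv2.cvtColor(im,cv2.COLOR_BGR2HSV)
org=cv2.inRange(hsv,(8,170,150),(20,255,255)); 
n,l,s,c=cv2.connectedComponentsWithStats(org)
for i in range(1,n):
    if s[i,4]>80:
        P=at_z(k1,np.argwhere(l==i)[:,::-1].astype(float),.186)[:,:2]
        for yaw in (.30,.36,.42):
            e=np.array([[np.cos(yaw),np.sin(yaw)],[-np.sin(yaw),np.cos(yaw)]]); q=P@e.T
            print(i,yaw,(q.max(0)-q.min(0)).round(4),q.min(0).round(4),q.max(0).round(4))
def pts(rect,h,x,y,yaw):
    x0,x1,y0,y1=rect; A=np.array([[x0,y0],[x1,y0],[x1,y1],[x0,y1]])
    c,s=np.cos(yaw),np.sin(yaw); A=A@np.array([[c,s],[-s,c]])+[x,y]
    return proj(k1,np.c_[A,np.full(4,h)])
S=4
x,y,yaw=.569,-.196,.36
big=cv2.resize(im[70:250,170:340],None,fx=S*.8,fy=S*.8,interpolation=cv2.INTER_NEAREST)
for rc,h in [((-.036,.034,.071,.085),.186),((-.036,.034,-.085,-.071),.186),((-.065,.065,-.115,.115),.014),((.014,.034,.072,.084),.176)]:
    p=((pts(rc,h,x,y,yaw)-[170,70]+.5)*S*.8).astype(np.int32); cv2.polylines(big,[p],True,(255,255,0),1)
k=k2; im2=cv2.imread("pics/rake1.png")
big2=cv2.resize(im2[5:185,185:305],None,fx=3.2,fy=3.2,interpolation=cv2.INTER_NEAREST)
cv2.imwrite("pics/ov.png",np.hstack([big[:570,:], big2[:570]])[:,:800])
# green bar fit at top z=.129
g=cv2.inRange(cv2.cvtColor(im2,cv2.COLOR_BGR2HSV),(60,60,50),(90,255,200)); n,l,s,c=cv2.connectedComponentsWithStats(g)
Q=np.vstack([at_z(k2,np.argwhere(l==i)[:,::-1].astype(float),.129)[:,:2] for i in range(1,n) if s[i,4]>80])
f=np.polyfit(Q[:,1],Q[:,0],1); print("bar",Q.min(0),Q.max(0),f,"mid x",np.polyval(f,.172))
```

```text
1 0.3 [0.0496 0.0153] [ 0.447  -0.2858] [ 0.4966 -0.2705]
1 0.36 [0.0494 0.0155] [ 0.4295 -0.3131] [ 0.4789 -0.2976]
1 0.42 [0.0495 0.0177] [ 0.4104 -0.341 ] [ 0.4598 -0.3232]
4 0.3 [0.0672 0.0133] [ 0.45   -0.4412] [ 0.5172 -0.4279]
4 0.36 [0.0674 0.013 ] [ 0.4229 -0.4686] [ 0.4903 -0.4556]
4 0.42 [0.0674 0.0156] [ 0.3942 -0.4959] [ 0.4616 -0.4803]
bar [0.5701459  0.07303499] [0.59339457 0.26984755] [0.06567106 0.57031912] mid x 0.5816145373218514
```

View pics/ov.png

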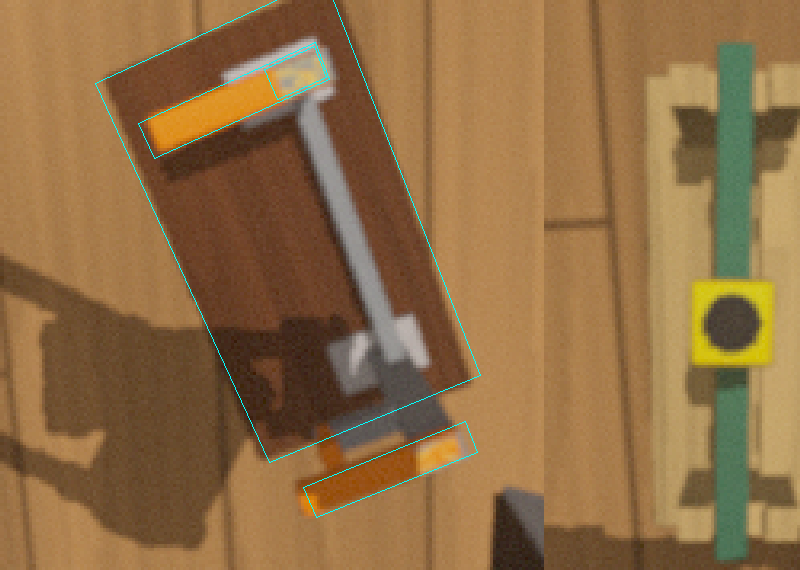

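The overlay agrees to within about 3 mm. The lip fit refines the rack seat to (0.567,-0.197), yaw 0.325. The socket is at (0.5815,0.172), bar yaw -0.066. Now I grasp across the bar and lift.

Run:
```python
from h import *
q=down(np.pi/2-.066)
r.move_to([.5815,.172,.30],q)
print(r.move_l([.5815,.172,.210],vel=.1,guard=8), telemetry.current_ee_pos().round(4))
gripper_to(0.0,40); print("open",telemetry.current_opening(),telemetry.current_finger_force())
r.move_l([.5815,.172,.24],vel=.06); r.hold(.4)
r.move_l([.5815,.172,.35],vel=.12)
print("up",telemetry.current_opening(),telemetry.current_finger_force(),telemetry.current_wrist_force(),telemetry.current_ee_pos().round(4),telemetry.current_t())
for c in ("scene","side"):
    im=vision.snapshot(c); cv2.imwrite(f"pics/{c}1.png",im[:,:,::-1])
    for t in ("rake_grip","rake_end_a"): print(c,t,[(np.round(d["at"],3).tolist(),round(d["score"],2)) for d in models.mark_of(t,c) if d["at"][2]>.19])
cv2.imwrite("pics/held.png",np.hstack([cv2.resize(cv2.imread("pics/scene1.png")[100:280,180:360],(400,400)),cv2.resize(cv2.imread("pics/side1.png")[120:300,140:320],(400,400))]))
```

```text
False [0.5821 0.172  0.2108]
open 0.02577328798929985 39.99034345149994
up 0.025445297745398367 39.98846232891083 [-0.6848027  -0.4749388  -5.17805907] [0.5811 0.1719 0.349 ] 9.275
scene rake_grip [([0.581, 0.173, 0.342], 0.67)]
scene rake_end_a [([0.588, 0.26, 0.255], 0.87), ([0.578, 0.083, 0.252], 0.56)]
side rake_grip [([0.58, 0.171, 0.344], 0.68)]
side rake_end_a [([0.574, 0.081, 0.251], 0.88), ([0.593, 0.262, 0.249], 0.83)]
```

View pics/held.png

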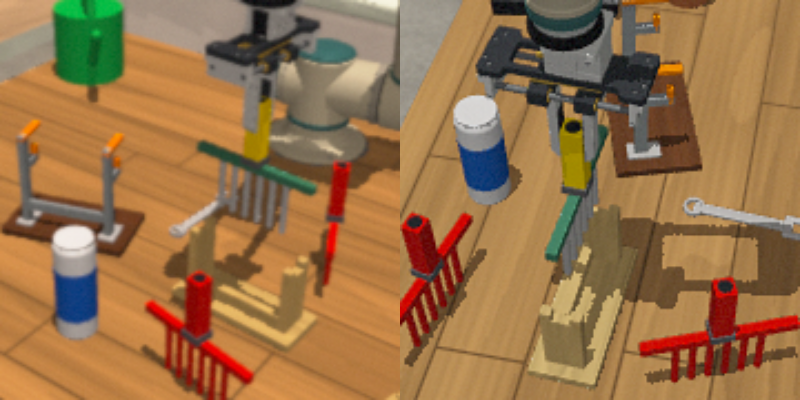

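Held level at the yellow socket; the look-alikes are untouched. Now I go to the front of the rack and down to threading height.

```bash
cat >> h.py <<'E'
SX,SY,YAW=.567,-.197,.325
def rk(x,y=0): return np.array([SX+np.cos(YAW)*x-np.sin(YAW)*y, SY+np.sin(YAW)*x+np.cos(YAW)*y])
def inrk(p): 
    d=np.array(p[:2])-[SX,SY]; c,s=np.cos(YAW),np.sin(YAW); return np.array([c*d[0]+s*d[1],-s*d[0]+c*d[1],p[2]]).round(4)
Q=down(np.pi/2+YAW)
E
python3 - <<'E'
from h import *
r.move_l([.45,.02,.35],vel=.2)
r.move_to([*rk(-.11),.35],Q)
r.move_l([*rk(-.11),.2505],vel=.1)
r.hold(.3); print(telemetry.current_ee_pos().round(4),inrk(telemetry.current_ee_pos()),telemetry.current_wrist_force().round(2),telemetry.current_t())
for c in ("scene","side"):
    im=vision.snapshot(c); cv2.imwrite(f"pics/{c}2.png",im[:,:,::-1])
    for t in ("rake_grip","rake_end_a","rack_seat","rack"): print(c,t,[(inrk(d["at"]).tolist(),round(d["score"],2)) for d in models.mark_of(t,c) if d["at"][1]<.05])
cv2.imwrite("pics/pre.png",np.hstack([cv2.resize(cv2.imread("pics/scene2.png")[100:250,150:300],(400,400)),cv2.resize(cv2.imread("pics/side2.png")[80:230,190:340],(400,400))]))
E
```

```text
[ 0.4629 -0.2323  0.2509] [-1.099e-01 -2.000e-04  2.509e-01] [-0.35 -0.76 -5.61] 13.1667
scene rake_grip [([-0.1113, 0.0043, 0.2467], 0.57)]
scene rake_end_a [([-0.1082, 0.09, 0.1545], 0.85), ([-0.1088, -0.0885, 0.1505], 0.58)]
scene rack_seat []
scene rack [([-0.0015, 0.0004, 0.0007], 0.88)]
side rake_grip [([-0.113, -0.0006, 0.2469], 0.93)]
side rake_end_a [([-0.1088, 0.0896, 0.1515], 0.95), ([-0.1116, -0.0899, 0.1529], 0.93)]
side rack_seat [([0.0038, 0.0019, 0.13], 0.79)]
side rack [([0.0031, 0.0027, 0.0003], 0.59), ([-0.1037, 0.2104, 0.0055], 0.54)]
```

View pics/pre.png

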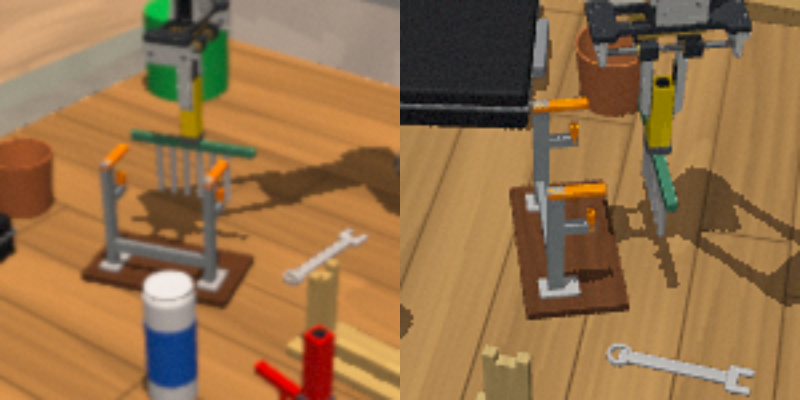

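Everything agrees: the bar is parallel to the hooks, centred, with its underside about 153–155 mm up. I thread it in with a force guard.

Run:
```python
from h import *
g=r.move_l([*rk(.0015,.001),.2505],vel=.04,guard=8)
r.hold(.4); print(g,inrk(telemetry.current_ee_pos()),telemetry.current_wrist_force().round(2),telemetry.current_torque().round(3),telemetry.current_t())
for c in ("scene","side"):
    im=vision.snapshot(c); cv2.imwrite(f"pics/{c}3.png",im[:,:,::-1])
    for t in ("rake_grip","rake_end_a","rack_seat"): print(c,t,[(inrk(d["at"]).tolist(),round(d["score"],2)) for d in models.mark_of(t,c) if d["at"][1]<.05])
cv2.imwrite("pics/ins.png",np.hstack([cv2.resize(cv2.imread("pics/scene3.png")[130:220,170:260],(400,400)),cv2.resize(cv2.imread("pics/side3.png")[100:200,210:310],(400,400))]))
```

```text
False [0.0015 0.001  0.2505] [ 0.75  0.41 -5.63] [-0.031 -0.111 -0.056] 17.0083
scene rake_grip [([0.0012, 0.0042, 0.2448], 0.6)]
scene rake_end_a [([0.0034, -0.0876, 0.1521], 0.66)]
scene rack_seat []
side rake_grip [([0.0002, -0.0005, 0.2491], 0.73)]
side rake_end_a [([0.0046, 0.0934, 0.1533], 0.61)]
side rack_seat [([0.0022, -0.0006, 0.1271], 0.69)]
```

View pics/ins.png

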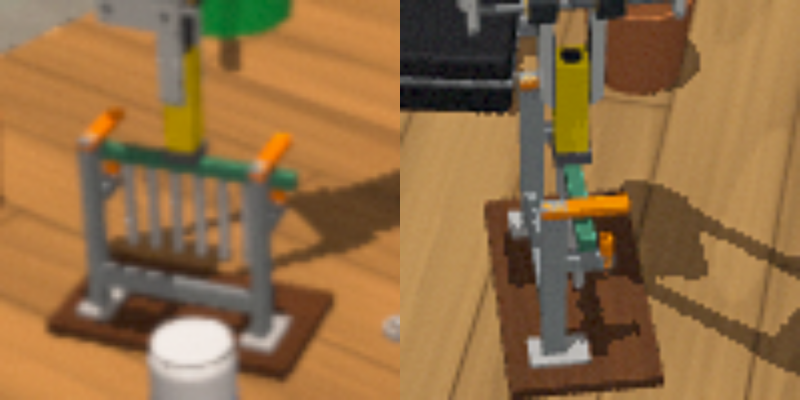

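The bar is under both lips, between tips and posts, with no contact. I lower it gently with a guard.

Run:
```python
from h import *
f0=telemetry.current_wrist_force()
g=r.move_l([*rk(.0015,.001),.2225],vel=.02,guard=5)
r.hold(.2); print(g,inrk(telemetry.current_ee_pos()),(telemetry.current_wrist_force()-f0).round(2),telemetry.current_torque().round(3),telemetry.current_finger_force(),telemetry.current_t())
for c in ("scene","side"):
    im=vision.snapshot(c)
    for t in ("rake_grip","rake_end_a"): print(c,t,[(inrk(d["at"]).tolist(),round(d["score"],2)) for d in models.mark_of(t,c) if d["at"][1]<.05])
```

```text
True [0.0015 0.0011 0.2249] [-1.11  0.82 12.08] [-0.115 -0.122  0.019] 39.99316692352295 18.7667
scene rake_grip [([0.0012, 0.005, 0.2179], 0.7), ([0.0037, -0.0917, 0.1257], 0.24)]
scene rake_end_a [([0.002, -0.0883, 0.1268], 0.7), ([0.0024, 0.0919, 0.1287], 0.68)]
side rake_grip [([-0.001, 0.0019, 0.2188], 0.63), ([-0.1046, 0.2139, 0.0083], 0.19)]
side rake_end_a [([0.0031, 0.09, 0.1259], 0.88), ([0.0, 0.0033, -0.0013], 0.27)]
```

Seated: the grip is about 0.218 up and both ends about 0.127–0.13. I release, retreat straight up, and check.

Run:
```python
from h import *
r.move_l([*rk(.0015,.001),.2255],vel=.01)
gripper_to(.07); r.hold(.3)
r.move_l([*rk(.0015,.001),.36],vel=.08); r.hold(.5)
print(telemetry.current_finger_force(),telemetry.current_wrist_force().round(2),telemetry.current_t())
for c in ("scene","side"):
    im=vision.snapshot(c); cv2.imwrite(f"pics/{c}4.png",im[:,:,::-1])
    for t in ("rake_grip","rake_end_a","spray","pot","wrench","jug"): print(c,t,[((inrk(d["at"]) if "rake" in t else d["at"].round(3) if hasattr(d["at"],"round") else d["at"]),round(d["score"],2)) for d in models.mark_of(t,c) if d["at"][1]<.05 or t=="jug"])
cv2.imwrite("pics/end.png",np.hstack([cv2.resize(cv2.imread("pics/scene4.png")[110:230,150:270],(400,400)),cv2.resize(cv2.imread("pics/side4.png")[90:210,200:320],(400,400))]))
```

```text
0.0 [ 0.05  0.95 -0.16] 23.025
scene rake_grip [(array([0.0014, 0.005 , 0.2194]), 0.9), (array([-0.1091, -0.3024, -0.0025]), 0.26)]
scene rake_end_a [(array([0.0003, 0.0926, 0.1266]), 0.87), (array([ 0.0073, -0.0873,  0.1237]), 0.66)]
scene spray [([0.7707, -0.0121, 0.002], 0.84)]
scene pot [([0.5641, -0.5174, 0.0025], 0.88)]
scene wrench [([0.3944, -0.0282, 0.0003], 0.43), ([0.563, -0.5174, 0.001], 0.19)]
scene jug [([0.547, 0.4986, -0.0014], 0.81)]
side rake_grip [(array([-0.0042,  0.0017,  0.2177]), 0.8), (array([-0.1056, -0.3018,  0.0015]), 0.41)]
side rake_end_a [(array([0.0035, 0.089 , 0.1257]), 0.96), (array([ 1.000e-04, -8.810e-02,  1.291e-01]), 0.84)]
side spray [([0.7735, -0.0108, 0.0031], 0.61)]
side pot [([0.5636, -0.5168, -0.0025], 0.72)]
side wrench [([0.4026, -0.031, 0.0037], 0.82)]
side jug [([0.5471, 0.4983, -0.0002], 0.96)]
```

View pics/end.png

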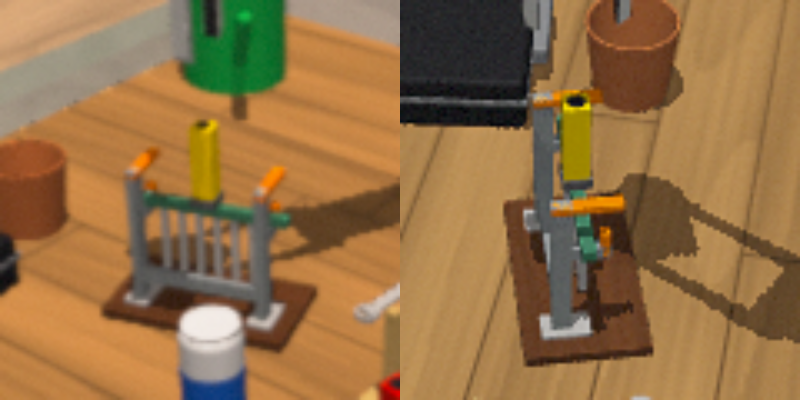

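The rake head hangs upright with its bar down in both hooks. The gripper is clear and the bystanders have not moved.

```bash
python3 -c "
from plant import r
print(r.sign_off())"
```

```text
the job is handed in; nothing more can be done
None
```

The rake head hangs level in both hooks, tines down and released, with the spray can, jug, pot and wrench undisturbed; I handed the job in at about 23 s on the robot's clock and no verdict came back.

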